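Packing up a strap clamp with offcuts

TASK

Set up the clamp on the steel plate that carries the stud: on the bare side of the stud, build packing from two offcuts, the dark grey round-backed bar lying on its flat face, crown up, on top of whichever of the two aluminium offcuts makes the packing as high as the round brass workpiece on that plate. Then lay the forked strap across, its fork round the stud, the nose resting well on the workpiece and the heel on the bar, so that it lies level and everything stands steady by itself. Do not disturb the wooden taper, the red slug, the scriber stand or the caliper.

Things in the scene. Friction and masses are not known exactly. Their poses are not given: they have to be found in the camera images.
- stud (a point): foot of the fixed steel stud (10 mm thick, standing 113 mm above the plate), on the upper face of the plate, so 20 mm above the bench. x: level, along the plate's length towards the workpiece, whose near edge is 22 mm and whose centre is 62 mm from the stud axis; y across the plate; z up. The packing goes on the bare part of the plate at -x
- work_low_top (a point): centre of the top of the shorter brass workpiece, a fixed upright round blank 80 mm in diameter and 68 mm tall with a shallow groove round it. It stands either on the plate with the stud or on a small spare plate (also 20 mm thick) at the back; z up
- work_high_top (a point): centre of the top of the taller brass workpiece, fixed, 80 mm in diameter and 82 mm tall; it stands on whichever of the two plates the shorter one does not
- base_low_c (a point): loose aluminium offcut 92 x 62 x 30 mm, 0.3 to 0.55 kg, lying on its flat underside at the start. Its top has a level land 50 mm long (x from -25 to +25) over the 62 mm width, then slopes down to 16 mm height at x = +67. The point: middle of the land, 15 mm above the underside; x towards the sloping end, y across the 62 mm width, z up. Centre of mass at about x = +17
- base_high_c (a point): loose aluminium offcut 96 x 62 x 44 mm, 0.37 to 0.65 kg, lying on its flat underside at the start. Stepped: a level land 50 mm long (x from -25 to +25) at full height, then a shoulder 18 mm high out to x = +71. The point: middle of the land, 22 mm above the underside; x towards the shoulder, y across the 62 mm width, z up. Centre of mass at about x = +13
- bar_c (a point): middle (of length, width and thickness) of a loose dark grey metal bar offcut 110 mm long, round-backed section 38 mm wide, 38 mm thick, 0.3 to 0.55 kg, standing upright on a sawn end at the start. z along its length (up at the start); x is the outward normal of its flat face, 19 mm from the point; the round crown (radius 19 mm) is 19 mm from it at -x; parallel sides at +-19 mm in y
- strap_c (a point): loose dark steel forked strap 160 x 40 x 16 mm, 0.45 to 0.78 kg, lying flat on the bench at the start. The point is at its middle, half-way up; x along its length to the nose (forked end), y across, z up. An open slot 16 mm wide runs from the nose (x = +80) to x = +5; the heel half is solid. Centre of mass at about x = -10
- strap_nose (a point): middle of the nose end of the strap, on its underside, between the tips of the two tines
- strap: the strap itself: origin in the middle of its underside, axes as for strap_c
- bar: the round-backed bar: origin at the end it stands on at the start, axes as for bar_c. Pushed near the top on its round back, it tips over the lower edge of its flat face at a lean of about 16 degrees and falls on that face; lying on its flat (x down) it is 38 mm high, with parallel upright sides for the lowest 19 mm
- base_low: the sloping offcut: origin in the middle of its underside, axes as for its point
- base_high: the stepped offcut: origin in the middle of its underside, axes as for its point
- plate: the fixed dark steel plate with the stud, 252 (x) x 120 (y) x 20 mm: origin under its centre on the bench; axes as for stud. The stud axis is at x = +20 mm, so the plate reaches 106 mm to +x and 146 mm to -x of the stud. The dark strips are T-slots, flush with the face
- work_low: the shorter brass workpiece: origin in the middle of its foot
- work_high: the taller brass workpiece: origin in the middle of its foot
- taper_c (a point): bystander: loose wooden taper offcut 90 x 50 mm, 12 to 36 mm high, lying on its base; the point is mid-base, 12 mm up
- slug_center (a point): bystander: loose red plastic slug, 60 mm in diameter and 45 mm tall, standing; point at its centre
- scriber: bystander: scriber stand, a loose round wooden foot 56 mm in diameter with a thin upright rod, 158 mm tall in all, standing between the robot and the plate; origin under its foot
- caliper_c (a point): bystander: loose vernier caliper lying flat beyond the plate, 150 mm long, 12 mm high
Not all that is in view belongs to the job. What is shaped like the base_low but blue or purple is not meant.

How it is judged:
On the way:
1. the packing stands on the plate: the bar lies on its flat, level, on one of the two aluminium offcuts, at rest and let go (angle between bar's own x axis and vertical above 3.05 rad and linear speed of bar below 0.01 m/s and angular speed of bar below 0.1 rad/s and ((contact force between base_low and plate above 0.5 N and contact force between base_low and bar above 0.3 N and angle between base_low's own z axis and vertical below 0.07 rad and linear speed of base_low below 0.01 m/s and angular speed of base_low below 0.1 rad/s) or (contact force between base_high and plate above 0.5 N and contact force between base_high and bar above 0.3 N and angle between base_high's own z axis and vertical below 0.07 rad and linear speed of base_high below 0.01 m/s and angular speed of base_high below 0.1 rad/s)) and contact force between the fingers and bar below 0.1 N), for 0.2 s.
At the end, for the whole second after the job is handed in: the bar lies on its flat (within 5 degrees) on one of the two aluminium offcuts, which stands level on the plate; the strap bears on the bar and on the workpiece, level within 3.4 degrees, the stud inside its slot and the middle of its nose within 34 mm of the workpiece's centre; all of them at rest (angle between bar's own x axis and vertical above 3.05 rad and linear speed of each of bar, strap below 0.01 m/s and angular speed of each of bar, strap below 0.1 rad/s and ((contact force between base_low and plate above 0.5 N and contact force between base_low and bar above 0.3 N and angle between base_low's own z axis and vertical below 0.07 rad and linear speed of base_low below 0.01 m/s and angular speed of base_low below 0.1 rad/s) or (contact force between base_high and plate above 0.5 N and contact force between base_high and bar above 0.3 N and angle between base_high's own z axis and vertical below 0.07 rad and linear speed of base_high below 0.01 m/s and angular speed of base_high below 0.1 rad/s)) and angle between strap's own z axis and vertical below 0.06 rad and contact force between strap and bar above 0.3 N and ((horizontal distance between strap_nose and work_low_top below 0.034 m and contact force between strap and work_low above 0.2 N) or (horizontal distance between strap_nose and work_high_top below 0.034 m and contact force between strap and work_high above 0.2 N)) and y of stud in the frame of strap between -0.008 and 0.008 m and x of stud in the frame of strap between 0.004 and 0.076 m); the robot touches nothing.
It fails at once if the wooden taper is moved more than 30 mm (distance of taper_c from where it was at the start of the episode above 0.03 m).
It fails at once if the red slug is moved more than 30 mm (distance of slug_center from where it was at the start of the episode above 0.03 m).
It fails at once if the scriber stand is moved more than 30 mm (distance of scriber from where it was at the start of the episode above 0.03 m).
It fails at once if the caliper is moved more than 30 mm (distance of caliper_c from where it was at the start of the episode above 0.03 m).
It also fails if it takes over 72 s, if anything falls off the work surface, if the arm or the gripper's body presses on something with over 40 N, if the wrist force passes 120 N, or if a joint passes its speed limit or range.

ROBOT

A 6-joint arm with a two-finger parallel gripper is mounted at the origin on the work surface. World frame = base frame: x ahead of the robot, y to its left, z up, the work surface at z = 0. Lengths are in m, angles in rad, forces in N, time in s.
With the tool pointing down it reaches from about 0.3 to 0.75 m from the base axis. Payload 8.5 kg.
Tool frame: the origin (TCP) lies midway between the tips of the shut fingers; the grasp point (between the pads) lies 19 mm behind it; z points along the fingers, y is the line along which they close (so a half turn about z gives the same grasp; the last joint's range is limited). The gripper opens to 85 mm and grips with 20 to 120 N. Pads are 22 mm wide; open, the fingers measure 114 mm over their backs; the gripper's body (76 mm by 85 mm) begins 54 mm behind the grasp point. The pads swing forward as they close: fully open they stand 13 mm farther back than shut.
Start: joints at [-1.433, 0.381, 1.297, -0, 1.464, -0.215], TCP at [0.19, -0.516, 0.231] pointing down, gripper open.
Joint ranges: [-3.11, 3.11], [-0.89, 2.33], [0.22, 2.48], [-1.42, 4.56], [0.17, 2.85], [-2.88, 2.88]. Speed limits (rad/s): [2.39, 2.39, 3.14, 3.14, 3.14, 3.14].

INTERFACE

Orientations are given as a rotation vector (axis times angle).
In Python, from cell import sensors, grab_frame, calibration, r gives the robot as it stands.
- The arm moves only by the tool step_arm, never from a script. Its argument "increments" is a list that holds one entry, the list of rows, each a list of 5 numbers: the opening, from 0 (shut) to 1 (fully open), then the shift along the tool's x, y, z in cm, then the turn about the tool's z in degrees. A call has 1 to 5 rows; each row shifts and turns the commanded pose from where the row before left it, along the tool's axes as they then stand; what a row does not reach is not made up. A row lasts 1/8 s, in which the tool goes at most 62.5 mm and 10.7 degrees, less where a joint would pass 70% of its speed; a pose out of reach is approached as far as the arm can. A call is refused whole if a number of a shift passes 6.25 or a number of a turn 10.7, either way. A call with a gripper value outside its range is refused whole. The fingers move at their own pace and stop on an object; "newtons" is the grip in N (left out, the last holds). Time passes only in rows, so rows that do not move let the fingers close. It gives the time, the measured TCP pose, the force, the opening and the grip force at its end, in the units of the state.
- sensors.state(): the state, without advancing time (a new reading comes with each control period).
- grab_frame(name): name is "scene" or "top"; returns the picture (400x640x3 uint8, blue, green, red); there is no depth.
- calibration(name): a dict with "mtx" (3x3 intrinsics, pixels), "origin" and "orientation" of the camera in the world. Camera axes: x right, y up, looking along -z (the intrinsics and any distortion apply to the point x, -y, -z); pixel columns grow to the right and rows downward; lengths in m; the calibration is good to about 2 mm. A picture is of the moment at which its call begins. calibration takes no time and is no camera call.
- r.sign_off(): hands the job in; it is judged then, once.
The state is a dict: "time_s": time; "joint_pos": joint angles; "joint_velocities": joint speeds; "tau": joint torques, N m; "tool_pos": TCP position; "eef_rot": TCP orientation; "wrist_force": force on the tool from outside, world axes, zero at the start; "torque": the same for the moment, N m; "width": finger opening in m; "grip_force": force on a finger pad.
Only numpy, scipy, OpenCV 4.12 (cv2) and the standard library are available. Lean on these libraries where they do the work, as an engineer would, in place of code of your own. Each camera call takes 0.05 s, during which the arm holds its last target. There are 200 camera calls.

## Working session

There is one attempt and no reset: what is moved stays moved. The work goes in short steps, Python scripts to look and compute and a tool call to move; the robot and the scene stay as the last step left them, time stands still between calls to the robot, and variables do not carry over. Pictures are saved under pics/ and viewed, at most 10 in all, crops included, and the job is handed in when it is done.

Besides the shell and the picture viewer there is one more tool, called as name([rows], argument=value, ...), one row to a line, values as JSON. step_arm: Moves the arm, as the interface text tells. Its arguments: {"type":"object","properties":{"increments":{"type":"array","items":{"type":"array","items":{"type":"array","items":{"type":"number"}}}},"newtons":{"type":"number"}},"required":["increments"]}

```bash
mkdir -p pics; ls
cat > h.py <<'E'
import numpy as np, cv2
from cell import sensors, grab_frame, calibration, r
from scipy.spatial.transform import Rotation as R
def rot(o):
    o=np.array(o,float); return o if o.shape==(3,3) else R.from_rotvec(o).as_matrix() if o.size==3 else R.from_quat(o).as_matrix()
def px2w(n,u,v,z):
    c=calibration(n); K=np.array(c["mtx"]); M=rot(c["orientation"]); o=np.array(c["origin"])
    d=np.linalg.solve(K,[u,v,1]); d=M@(d*[1,-1,-1]); return (o+d*(z-o[2])/d[2]).round(4)
def w2px(n,p):
    c=calibration(n); K=np.array(c["mtx"]); M=rot(c["orientation"]); o=np.array(c["origin"])
    q=K@((M.T@(np.array(p)-o))*[1,-1,-1]); return (q[:2]/q[2]).round(1)
def snap(n,f,crop=None,s=1):
    g=grab_frame(n)
    cv2.imwrite(f"pics/{f}_raw.png",g)
    if crop: x0,y0,x1,y1=crop; g=g[y0:y1,x0:x1]
    cv2.imwrite(f"pics/{f}.png",cv2.resize(g,None,fx=s,fy=s,interpolation=cv2.INTER_CUBIC)); return g
E
python3 - <<'E'
from h import *
for n in("scene","top"):
    print(n,calibration(n)); snap(n,n+"0",None,1.25)
print(sensors.state())
E
```

```text
pics
scene {'mtx': array([[509.7819294 ,   0.        , 319.02496177],
       [  0.        , 509.7819294 , 199.82222983],
       [  0.        ,   0.        ,   1.        ]]), 'origin': array([1.70031783, 0.40309381, 0.91280185]), 'orientation': array([0.66119165, 0.94736734, 1.76333231])}
top {'mtx': array([[438.59877543,   0.        , 318.14690077],
       [  0.        , 438.59877543, 198.05373784],
       [  0.        ,   0.        ,   1.        ]]), 'origin': array([ 0.33709474, -0.05222658,  1.31992774]), 'orientation': array([ 0.11968533, -0.09865054, -1.54396387])}
{'time_s': 0.1, 'joint_pos': array([-1.43328771e+00,  3.81139773e-01,  1.29816876e+00,  6.42407778e-06,
        1.46357323e+00, -2.15331974e-01]), 'joint_velocities': array([-0.00203062, -0.00121162, -0.00282984, -0.00017958,  0.00032654,
       -0.00088858]), 'tau': array([ 3.88974484e-03, -4.49219763e+01, -2.31658673e+01, -1.73865378e-04,
        3.59568454e-03, -1.05965114e-05]), 'tool_pos': array([ 0.19000758, -0.51586372,  0.23077299]), 'eef_rot': array([-3.09156196e+00, -5.51143034e-01, -8.87621152e-05]), 'wrist_force': array([ 0.97807383, -0.41251702, -0.65644107]), 'torque': array([-0.01043013,  0.01855689,  0.03629295]), 'grip_force': 0.0, 'width': 0.08531762682857649}
```

View pics/top0.png

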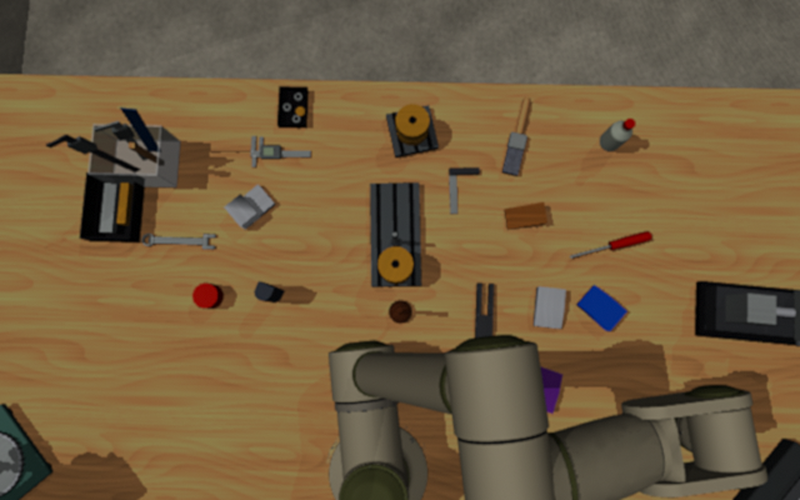

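View pics/scene0.png

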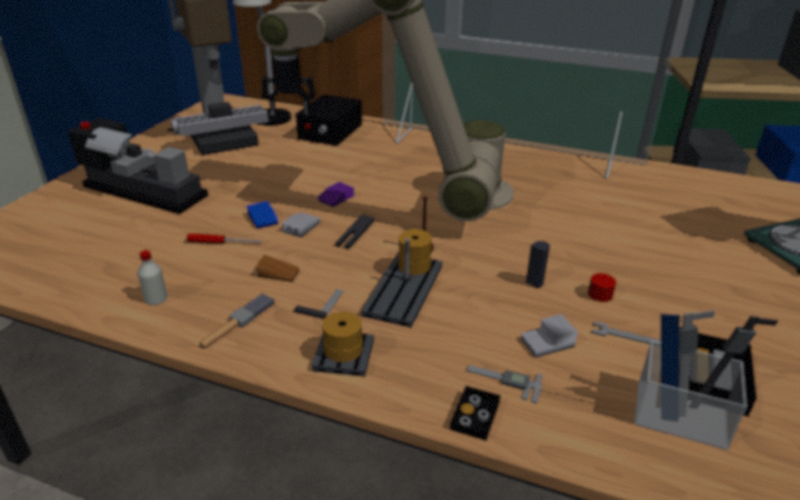

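Top view, in shown pixels: plate at (397,235), with a brass workpiece (396,264) at its robot-side end and the stud at (395,237), so the bare side is away from the robot. The strap is at (485,310) with its fork away from the robot. The sloping aluminium offcut is at (549,307); blue (602,308) and purple (550,388) are decoys. The stepped offcut is at (250,207), bar (268,292), slug (207,295), scriber (400,311), caliper (280,152), taper (527,216). Next I enlarge to measure.

Run:
```python
import cv2
a=cv2.imread("pics/top0_raw.png"); b=cv2.imread("pics/scene0_raw.png")
f=lambda g,x0,y0,x1,y1,s:cv2.resize(g[y0:y1,x0:x1],None,fx=s,fy=s,interpolation=cv2.INTER_CUBIC)
cv2.imwrite("pics/c1.png",f(a,280,80,480,280,3) if 0 else f(a,280,130,480,280,4))
cv2.imwrite("pics/c2.png",cv2.vconcat([f(a,150,140,250,250,4)[:, :400],]) )
l=f(a,150,140,250,250,5)  #500x550
cv2.imwrite("pics/c2.png",l)
cv2.imwrite("pics/c3.png",f(b,240,180,400,300,5))
```

```text
(no output)
```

View pics/c1.png

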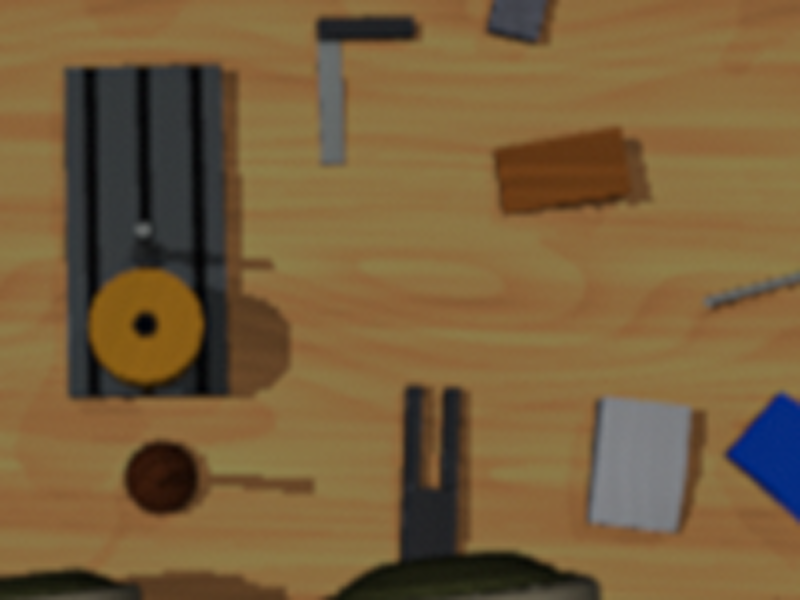

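View pics/c3.png

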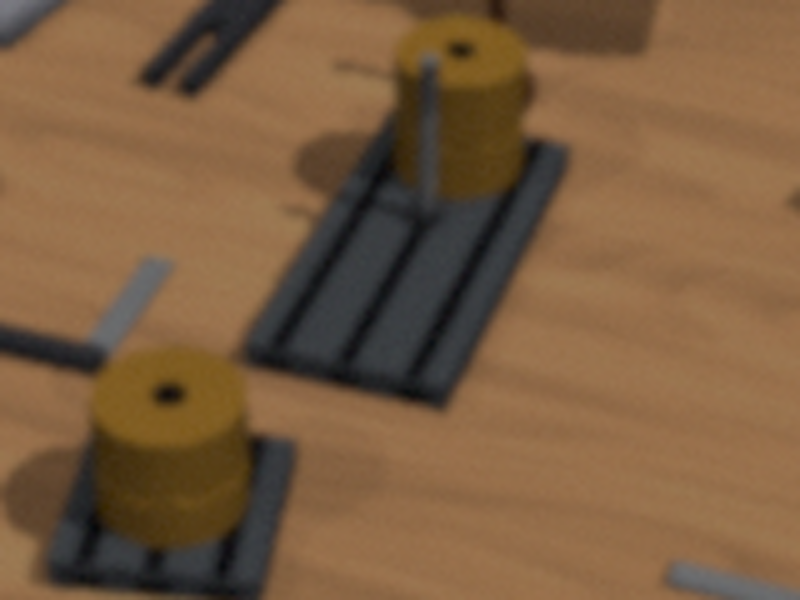

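View pics/c2.png

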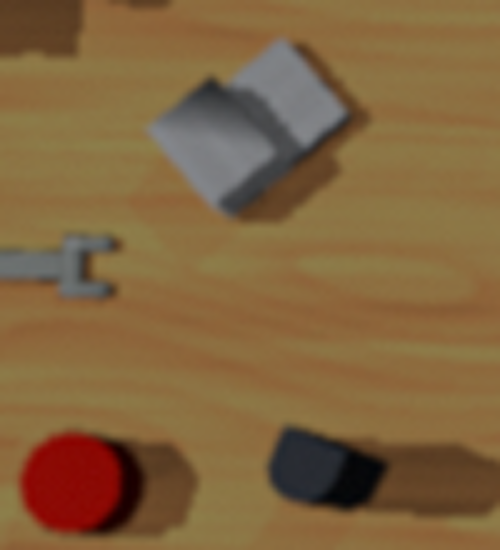

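```bash
cat >> h.py <<'E'
def tri(u1,u2):
    f=lambda z:np.linalg.norm(px2w("top",*u1,z)[:2]-px2w("scene",*u2,z)[:2])
    zs=np.arange(0,.2,.0005); z=zs[np.argmin([f(a) for a in zs])]; return px2w("top",*u1,z),px2w("scene",*u2,z)
c1=lambda x,y:(279.6+x/4,129.6+y/4)
c2=lambda x,y:(149.6+x/5,139.6+y/5)
c3=lambda x,y:(239.6+x/5,179.6+y/5)
E
python3 - <<'E'
from h import *
print("work on plate",tri(c1(145,324),c3(461,50)))
print("work back",tri((411/1.25-.4,121/1.25-.4),c3(168,394)))
print("stud top",tri(c1(143,229),c3(430,58)))
print("plate",[px2w("top",*c1(*p),.02) for p in((67,67),(220,66),(228,397),(70,397))])
print("stud foot?",px2w("scene",*c3(427,208),.02))
print("low",[px2w("top",*c1(*p),.03) for p in((600,398),(692,405),(682,531),(590,523))])
print("high land",[px2w("top",*c2(*p),.044) for p in((212,78),(148,128),(225,215),(275,150))], "shoulder",[px2w("top",*c2(*p),.018) for p in((285,38),(350,115),(295,160))])
print("bar top",[px2w("top",*c2(*p),.11) for p in((290,430),(347,455),(320,502),(270,470))],"bot",[px2w("top",*c2(*p),0) for p in((386,463),(358,508))])
print("strap",[px2w("top",*c1(*p),.016) for p in((406,388),(464,388),(402,555),(456,555),(422,488),(443,488))])
print("scriber",px2w("top",*c1(160,480),.02),"slug",px2w("top",*c2(75,483),.045))
for w in("top","scene"): print(w,[w2px(w,p) for p in((.3,-.2,0),(.3,0,0),(.5,0,0))])
E
```

```text
work on plate (array([ 0.4723, -0.0282,  0.102 ]), array([ 0.4709, -0.0256,  0.102 ]))
work back (array([ 0.8115, -0.056 ,  0.0875]), array([ 0.8124, -0.0574,  0.0875]))
stud top (array([ 0.5343, -0.0257,  0.1335]), array([ 0.5336, -0.0225,  0.1335]))
plate [array([0.6768, 0.0379, 0.02  ]), array([ 0.6801, -0.0785,  0.02  ]), array([ 0.4285, -0.0894,  0.02  ]), array([0.4257, 0.0277, 0.02  ])]
stud foot? [ 0.5235 -0.0261  0.02  ]
low [array([ 0.4337, -0.3616,  0.03  ]), array([ 0.4302, -0.4287,  0.03  ]), array([ 0.3386, -0.4199,  0.03  ]), array([ 0.3427, -0.3534,  0.03  ])]
high land [array([0.6365, 0.3474, 0.044 ]), array([0.6052, 0.3837, 0.044 ]), array([0.5537, 0.3343, 0.044 ]), array([0.5936, 0.3069, 0.044 ])] shoulder [array([0.6686, 0.3124, 0.018 ]), array([0.6215, 0.2699, 0.018 ]), array([0.5929, 0.3017, 0.018 ])]
bar top [array([0.4226, 0.2704, 0.11  ]), array([0.4095, 0.238 , 0.11  ]), array([0.3833, 0.2514, 0.11  ]), array([0.4002, 0.2801, 0.11  ])] bot [array([0.4119, 0.2405, 0.    ]), array([0.3845, 0.2559, 0.    ])]
strap [array([ 0.4387, -0.2215,  0.016 ]), array([ 0.4397, -0.2644,  0.016 ]), array([ 0.3161, -0.2191,  0.016 ]), array([ 0.3171, -0.2586,  0.016 ]), array([ 0.3652, -0.2336,  0.016 ]), array([ 0.3656, -0.249 ,  0.016 ])]
scriber [ 0.3663 -0.0405  0.02  ] slug [0.3933 0.4114 0.045 ]
top [array([372.9, 273.6]), array([305.5, 271.9]), array([307.4, 205. ])]
scene [array([300.9, 180.4]), array([355.7, 192. ]), array([335.6, 224.3])]
```

The workpiece top on the plate triangulates to z = 0.102 = 20 + 82 mm, so it is the tall one. The packing therefore needs 44 + 38 mm, which means the stepped offcut at (250,207) plus the bar. The only stepped light-grey offcut is that one. The sloping aluminium piece at (549,307), and the blue and purple ones, are not used. One enlarged crop will show which face of the bar is flat.

Run:
```python
import cv2
a=cv2.imread("pics/top0_raw.png"); b=cv2.imread("pics/scene0_raw.png")
f=lambda g,x0,y0,x1,y1,s:cv2.convertScaleAbs(cv2.resize(g[y0:y1,x0:x1],None,fx=s,fy=s,interpolation=cv2.INTER_CUBIC),alpha=2.2)
# left: top bar 40x50 -> x10 ; right: scene bar
cv2.imwrite("pics/c4.png",cv2.hconcat([f(a,196,215,236,255,10),f(b,410,185,450,225+8-8,10)]))
```

```text
(no output)
```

View pics/c4.png

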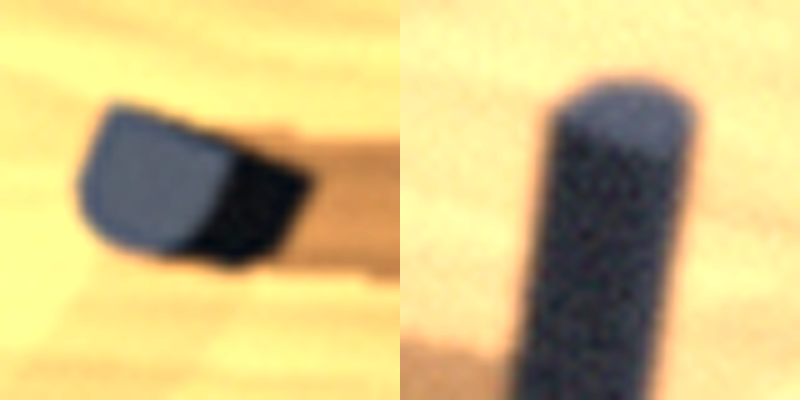

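The top face's flat edge runs from crop (112,105) to (238,150), with the round back below. So the flat faces away from the robot, about +x world with slight −y, and the bar will fall that way into free space. Working out the first legs.

```bash
cat >> h.py <<'E'
def rel(p,q,a):
    "shift p->q in tool axes (cm), tool down, tool-x yaw a deg"
    a=np.radians(a); d=np.array(q)-np.array(p)
    return (100*np.array([d[0]*np.cos(a)+d[1]*np.sin(a),d[0]*np.sin(a)-d[1]*np.cos(a),-d[2]])).round(2)
def yaw():
    x=R.from_rotvec(sensors.state()["eef_rot"]).as_matrix()[:,0]; return np.degrees(np.arctan2(x[1],x[0]))
E
python3 - <<'E'
from h import *
t=lambda x,y:(195.55+x/10,214.55+y/10)
e1,e2=px2w("top",*t(112,105),.11),px2w("top",*t(238,150),.11)
d=e2-e1; n=np.array([-d[1],d[0]])/np.linalg.norm(d[:2]); 
n=n if n[0]>0 else -n
B=(e1+e2)[:2]/2-.019*n
print(e1,e2,np.linalg.norm(d),"B",B,"yaw",np.degrees(np.arctan2(n[1],n[0])), "low crown",px2w("top",*t(115,245),.11))
p=[.19,-.516,.231];q=[.42,-.25,.231];s=[.42,.15,.231]
print(rel(p,q,20.2),rel(q,s,20.2))
E
```

```text
[0.4241 0.2728 0.11  ] [0.4125 0.2371 0.11  ] 0.03753731476810773 B [0.40022998 0.26082149] yaw -18.000532534502415 low crown [0.3855 0.2697 0.11  ]
[ 30.77 -17.02  -0.  ] [ 13.81 -37.54  -0.  ]
```

step_arm([
  [[1,5.1,-2.8,0,0],[1,5.1,-2.8,0,0],[1,5.1,-2.8,0,0],[1,5.1,-2.8,0,0],[1,5.1,-2.8,0,0]],
])

```text
time_s: 0.72
tool_pos: [0.3819, -0.295, 0.2312]
eef_rot: [-3.093, -0.551, 0.0]
wrist_force: [0.8, -0.2, 0.2]
width: 0.0853
grip_force: 0.0
```

step_arm([
  [[1,5.1,-2.8,0,0],[1,2,-5.4,0,0],[1,2,-5.4,0,0],[1,2,-5.4,0,0],[1,2,-5.4,0,0]],
])

```text
time_s: 1.35
tool_pos: [0.4192, -0.0206, 0.2312]
eef_rot: [-3.093, -0.551, 0.0]
wrist_force: [1.0, -1.1, 0.0]
width: 0.0854
grip_force: 0.0
```

step_arm([
  [[0.3,2,-5.4,0,0],[0.3,2,-5.4,0,0],[0.3,2,-5.4,0,0],[0.3,0,0,0,-10],[0.3,0,0,0,-10]],
])

```text
time_s: 1.98
tool_pos: [0.4195, 0.1512, 0.231]
eef_rot: [-2.946, -1.091, 0.001]
wrist_force: [0.1, 0.1, -0.4]
width: 0.0255
grip_force: 0.0
```

step_arm([
  [[0.3,0,0,0,-10],[0.3,0,0,0,-10],[0.3,0,0,0,-10],[0.3,0,0,0,-10],[0.3,0,0,0,-10]],
])

```text
time_s: 2.6
tool_pos: [0.4197, 0.1504, 0.2311]
eef_rot: [-2.211, -2.232, 0.001]
wrist_force: [0.6, 0.3, 0.6]
width: 0.0256
grip_force: 0.0
```

step_arm([
  [[0.3,0,0,0,-10],[0.3,0,0,0,-10],[0.3,0,0,0,-10],[0.3,0,0,0,-10],[0.3,0,0,0,-10]],
])

```text
time_s: 3.22
tool_pos: [0.4197, 0.1504, 0.2311]
eef_rot: [-1.06, -2.957, 0.0]
wrist_force: [0.1, -0.3, 0.0]
width: 0.0259
grip_force: 0.0
```

step_arm([
  [[0.3,0,0,0,-10],[0.3,0,0,0,-10],[0.3,0,0,0,-2],[0.3,0,0,0,0]],
])

```text
time_s: 3.72
tool_pos: [0.4198, 0.1503, 0.2312]
eef_rot: [-0.49, -3.103, 0.0]
wrist_force: [0.1, 0.2, 0.2]
width: 0.0257
grip_force: 0.0
```

Run:
```python
from h import *
s=sensors.state(); p=s["tool_pos"]; a=yaw(); print(s["time_s"],p,a,s["joint_pos"].round(2),s["width"])
n=np.array([np.cos(np.radians(-18)),np.sin(np.radians(-18))]); B=np.array([.4002,.2608])
q=np.r_[B-.065*n,.231]; q2=np.r_[q[:2],.085]; q3=np.r_[B+.02*n,.085]
print(q,rel(p,q,a),rel(q,q2,a),rel(q2,q3,a))
```

```text
3.725 [0.41982648 0.15033504 0.23118081] 162.06359632295488 [ 0.08  0.2   1.56 -0.    1.38 -1.18] 0.025680424079610378
[0.33838133 0.2808861  0.231     ] [11.77  9.91  0.02] [ 0.   0.  14.6] [-8.5  -0.01 -0.  ]
```

step_arm([
  [[0.3,3.93,3.3,0,0],[0.3,3.93,3.3,0,0],[0.3,3.93,3.3,0,0],[0.3,0,0,5,0],[0.3,0,0,5,0]],
])

```text
time_s: 4.35
tool_pos: [0.3376, 0.2813, 0.1305]
eef_rot: [0.487, 3.102, 0.002]
wrist_force: [1.9, 0.4, -0.1]
width: 0.0256
grip_force: 0.0
```

step_arm([
  [[0.3,0,0,5,0],[0.3,-2,0,0,0],[0.3,-1.5,0,0,0],[0.3,-1,0,0,0],[0.3,-1,0,0,0]],
])

```text
time_s: 4.97
tool_pos: [0.3915, 0.2637, 0.0825]
eef_rot: [0.486, 3.102, 0.002]
wrist_force: [-0.2, 0.5, 1.0]
width: 0.0256
grip_force: 0.3
```

step_arm([
  [[0.3,-1,0,0,0],[0.3,-0.8,0,0,0],[0.3,-0.5,0,0,0],[0.3,0,0,0,0],[0.3,0,0,0,0]],
])

```text
time_s: 5.6
tool_pos: [0.4119, 0.2569, 0.0813]
eef_rot: [-0.485, -3.104, 0.0]
wrist_force: [-0.4, 0.0, -0.1]
width: 0.0258
grip_force: 0.0
```

Run:
```python
from h import *
s=sensors.state(); p=s["tool_pos"]; a=yaw(); print(s["time_s"],p,a)
snap("scene","s1",(350,120,480,270),4)
```

```text
5.6 [0.41185918 0.25687256 0.08127855] 162.2229815481964
```

step_arm([
  [[1,0,0,-4,10],[1,0,0,-4,10],[1,0,0,-4,10],[1,3,0,0,0],[1,3,0,0,0]],
])

```text
time_s: 6.28
tool_pos: [0.3712, 0.3017, 0.2017]
eef_rot: [1.273, 2.872, 0.001]
wrist_force: [-0.6, -0.1, 0.2]
width: 0.0854
grip_force: 0.0
```

Run:
```python
from h import *
s=sensors.state(); p=s["tool_pos"]; a=yaw(); print(s["time_s"],p,a)
g=grab_frame("top"); k=grab_frame("scene"); cv2.imwrite("pics/t1_raw.png",g); cv2.imwrite("pics/s1_raw.png",k)
z=lambda g,x0,y0,x1,y1,s:cv2.convertScaleAbs(cv2.resize(g[y0:y1,x0:x1],None,fx=s,fy=s,interpolation=cv2.INTER_CUBIC),alpha=1.6)
cv2.imwrite("pics/m1.png",cv2.hconcat([z(g,170,135,270,250,5)[:575,:500],cv2.resize(z(k,390,180,480,300,3.3),(300,575))]))
print(cv2.imread("pics/m1.png").shape)
```

```text
6.275 [0.37121036 0.30172843 0.20174278] 132.17838226467745
(575, 800, 3)
```

View pics/m1.png

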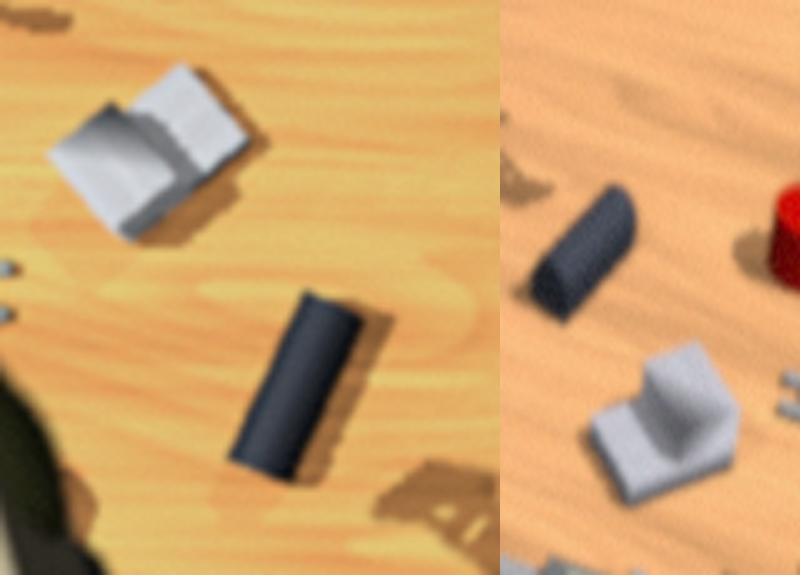

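The bar lies on its flat, crown up, with corners at crop (307,290), (363,318), (290,482), (230,460). The stepped offcut has shoulder end corners (183,62), (250,138) and land corners (112,103), (47,155).

```bash
cat >> h.py <<'E'
m1=lambda x,y:(169.6+x/5,134.6+y/5)
E
python3 - <<'E'
from h import *
u=lambda v:v/np.linalg.norm(v); ang=lambda v:np.degrees(np.arctan2(v[1],v[0]))
c=[px2w("top",*m1(*p),.012)[:2] for p in((307,290),(363,318),(290,482),(230,460))]
print("bar",c,np.mean(c,0),ang(c[0]-c[3]),ang(c[1]-c[2]),np.linalg.norm(c[0]-c[3]))
s1,s2=[px2w("top",*m1(*p),.018)[:2] for p in((183,62),(250,138))]
l1,l2=[px2w("top",*m1(*p),.044)[:2] for p in((112,103),(47,155))]
l3=px2w("top",*m1(124,232),.044)[:2]; print(s1,s2,l1,l2,l3)
print("yaws",ang(s2-s1)+90,ang(l1-l2),ang(l3-l2)+90)
for y in(-48,):
    x=np.array([np.cos(np.radians(y)),np.sin(np.radians(y))]); 
    print((s1+s2)/2-.071*x,(l2+l3)/2+.025*x)
    H=((s1+s2)/2-.071*x+(l2+l3)/2+.025*x)/2; G=H+.008*x; print(H,G)
    p=sensors.state()["tool_pos"]; print(rel(p,[*G,.10],yaw()),rel(p,[*G,.006],yaw()))
E
```

```text
bar [array([0.531 , 0.2316]), array([0.5147, 0.1968]), array([0.4148, 0.2356]), array([0.4271, 0.2723])] [0.4719   0.234075] -21.39141173850087 -21.225591893106824 0.11158718564423072
[0.6692 0.3137] [0.6227 0.2699] [0.6365 0.3474] [0.604  0.3842] [0.5585 0.3352]
yaws -46.71265257668878 -48.55059734523391 -42.87890360333856
[0.59844173 0.34456328] [0.59797827 0.34112138]
[0.59821    0.34284233] [0.60356304 0.33689717]
[-13.21  19.57  10.15] [-13.21  19.57  19.55]
```

step_arm([
  [[1,-2.64,3.92,2,0],[1,-2.64,3.92,2,0],[1,-2.64,3.92,2,0],[1,-2.64,3.92,2,0],[1,-2.64,3.92,2,0]],
])

```text
time_s: 7.0
tool_pos: [0.6075, 0.3347, 0.1003]
eef_rot: [-1.273, -2.872, 0.001]
wrist_force: [0.2, -0.4, -0.3]
width: 0.0857
grip_force: 0.0
```

step_arm([
  [[1,0,0,3,-1],[1,0,0,3,0],[1,0,0,3.5,0],[0,0,0,0,0],[0,0,0,0,0]],
], newtons=50)

```text
time_s: 7.62
tool_pos: [0.6062, 0.3351, 0.0073]
eef_rot: [1.247, 2.883, 0.001]
wrist_force: [-0.1, 0.3, -5.3]
width: 0.0611
grip_force: 56.8
```

step_arm([
  [[0,0,0,0,0],[0,0,0,0,0],[0,0,0,0,0]],
])

```text
time_s: 8.0
tool_pos: [0.6057, 0.3352, 0.0065]
eef_rot: [1.247, 2.883, 0.0]
wrist_force: [0.3, -0.6, -5.3]
width: 0.0612
grip_force: 56.8
```

step_arm([
  [[0,0,0,-4,0],[0,0,0,-5,0],[0,0,0,-2,-10],[0,0,0,0,-10],[0,0,0,0,-10]],
])

```text
time_s: 8.62
tool_pos: [0.6055, 0.3352, 0.1166]
eef_rot: [0.449, 3.109, 0.0]
wrist_force: [0.2, -0.4, -5.7]
width: 0.0613
grip_force: 58.5
```

step_arm([
  [[0,0,0,0,-10],[0,0,0,0,-9],[0,0,0,0,0]],
])

```text
time_s: 9.0
tool_pos: [0.6056, 0.3351, 0.1163]
eef_rot: [0.059, -3.141, 0.0]
wrist_force: [-0.2, 0.1, -4.8]
width: 0.0615
grip_force: 58.4
```

Run:
```python
from h import *
s=sensors.state(); p=s["tool_pos"]; a=yaw(); print(s["time_s"],p,a,s["width"],s["wrist_force"])
print(rel(p,[.612,-.0222,.1165],a))
```

```text
9.0 [0.60556444 0.33514135 0.11628698] -177.86554922873566 0.061522024235242466 [-0.17690829  0.09735682 -4.82427109]
[ 6.900e-01 -3.573e+01 -2.000e-02]
```

step_arm([
  [[0,0.1,-4,0,0],[0,0.1,-5.5,0,0],[0,0.1,-5.5,0,0],[0,0.1,-5.5,0,0],[0,0.1,-5.5,0,0]],
])

```text
time_s: 9.62
tool_pos: [0.6106, 0.0734, 0.1166]
eef_rot: [-0.055, 3.141, -0.0]
wrist_force: [0.5, 0.2, -4.4]
width: 0.0614
grip_force: 58.4
```

step_arm([
  [[0,0.1,-5.5,0,0],[0,0.1,-4.2,0,0],[0,0,0,0,0],[0,0,0,4,0],[0,0,0,2.5,0]],
])

```text
time_s: 10.25
tool_pos: [0.6119, -0.021, 0.05]
eef_rot: [0.057, -3.14, -0.001]
wrist_force: [0.6, 0.1, -6.0]
width: 0.0617
grip_force: 58.3
```

Run:
```python
from h import *
s=sensors.state(); p=s["tool_pos"]; a=yaw(); print(s["time_s"],p,a,s["width"],s["wrist_force"])
g=grab_frame("top"); k=grab_frame("scene"); cv2.imwrite("pics/t2_raw.png",g); cv2.imwrite("pics/s2_raw.png",k)
z=lambda g,x0,y0,x1,y1,s:cv2.convertScaleAbs(cv2.resize(g[y0:y1,x0:x1],None,fx=s,fy=s,interpolation=cv2.INTER_CUBIC),alpha=1.6)
cv2.imwrite("pics/m2.png",cv2.hconcat([z(g,280,135,360,255,5),z(k,280,180,360,300,5)]))
```

```text
10.25 [ 0.61193405 -0.02097194  0.05000488] -177.93708449244232 0.06165645042710642 [ 0.56940831  0.1292181  -6.00305454]
```

View pics/m2.png

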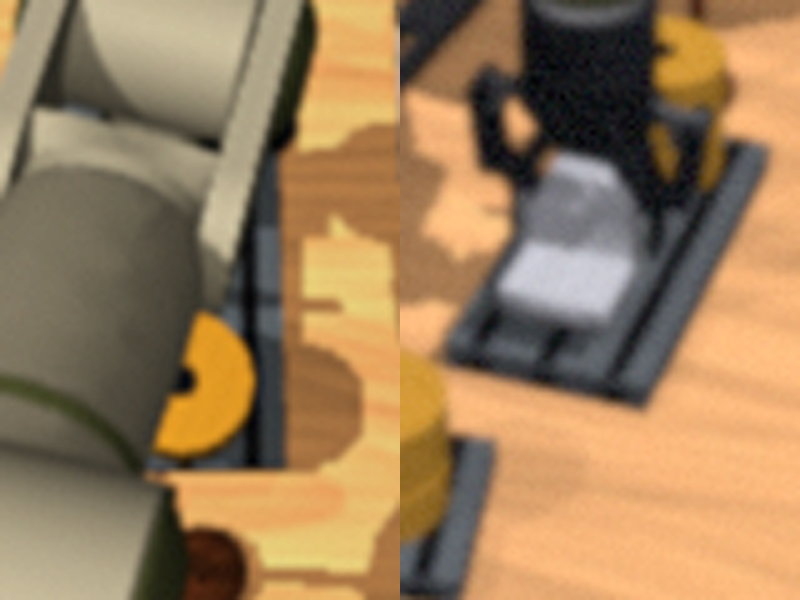

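The offcut is held level above the plate's bare end, shoulder away from the stud. Setting it down.

step_arm([
  [[0,0,0,1.8,0],[0,0,0,0.5,0],[0,0,0,0.1,0],[0,0,0,0,0],[0,0,0,0,0]],
])

```text
time_s: 10.98
tool_pos: [0.6128, -0.0218, 0.028]
eef_rot: [-0.06, 3.14, -0.0]
wrist_force: [-0.9, 0.1, -5.8]
width: 0.0611
grip_force: 58.4
```

step_arm([
  [[0,0,0,0.1,0],[0,0,0,0.1,0],[1,0,0,0,0],[1,0,0,0,0],[1,0,0,-1,0]],
])

```text
time_s: 11.6
tool_pos: [0.6123, -0.0218, 0.0353]
eef_rot: [0.061, -3.14, -0.0]
wrist_force: [-0.7, 0.7, 1.1]
width: 0.0855
grip_force: 0.0
```

step_arm([
  [[1,0,0,-4,0],[1,0,0,-6,0],[1,0,0,-2,10],[1,0,5,0,10]],
])

```text
time_s: 12.1
tool_pos: [0.6204, 0.0258, 0.1585]
eef_rot: [0.5, 3.096, -0.001]
wrist_force: [-0.4, 0.4, -0.5]
width: 0.0855
grip_force: 0.0
```

Run:
```python
from h import *
s=sensors.state(); p=s["tool_pos"]; a=yaw(); print(s["time_s"],p,a,s["width"],s["wrist_force"])
print(rel(p,[.4719,.2341,.10],a))
```

```text
12.1 [0.62040338 0.02580342 0.1584784 ] 161.6341795811251 0.08552859689014018 [-0.39428108  0.35259847 -0.53912883]
[20.66 15.09  5.85]
```

step_arm([
  [[1,4.13,3.02,0,0],[1,4.13,3.02,0,0],[1,4.13,3.02,0,0],[1,4.13,3.02,2,0],[1,4.13,3.02,3,0]],
])

```text
time_s: 12.72
tool_pos: [0.4684, 0.2359, 0.1063]
eef_rot: [0.486, 3.1, 0.002]
wrist_force: [-0.0, 0.2, -0.8]
width: 0.0855
grip_force: 0.0
```

step_arm([
  [[1,0,0,0,3],[1,0,0,5,0],[1,0,0,5,0],[1,0,0,0,0]],
])

```text
time_s: 13.22
tool_pos: [0.4674, 0.2342, 0.0036]
eef_rot: [-0.566, -3.085, 0.004]
wrist_force: [0.4, 0.2, 0.8]
width: 0.0855
grip_force: 0.0
```

step_arm([
  [[1,-0.4,0,0.1,0],[0,0,0,0,0],[0,0,0,0,0],[0,0,0,0,0],[0,0,0,0,0]],
], newtons=50)

```text
time_s: 13.85
tool_pos: [0.4729, 0.2334, 0.0054]
eef_rot: [0.567, 3.088, 0.001]
wrist_force: [-1.0, -0.3, 7.6]
width: 0.0365
grip_force: 50.6
```

step_arm([
  [[0,0,0,0,0],[0,0,0,-3,0],[0,0,0,-5,0],[0,0,0,-6,0],[0,0,0,-3,0]],
])

```text
time_s: 14.48
tool_pos: [0.4727, 0.2333, 0.1773]
eef_rot: [0.566, 3.087, 0.002]
wrist_force: [-0.4, -0.1, -4.2]
width: 0.0368
grip_force: 52.5
```

step_arm([
  [[0,0,0,0,10],[0,0,0,0,10],[0,0,0,0,10],[0,0,0,0,10],[0,0,0,0,10]],
])

```text
time_s: 15.1
tool_pos: [0.4719, 0.2331, 0.174]
eef_rot: [-1.826, -2.555, 0.002]
wrist_force: [0.3, -0.6, -4.0]
width: 0.0368
grip_force: 52.2
```

step_arm([
  [[0,0,0,0,10],[0,0,0,0,6.8],[0,0,0,0,0]],
])

```text
time_s: 15.48
tool_pos: [0.472, 0.2331, 0.174]
eef_rot: [-2.172, -2.269, 0.001]
wrist_force: [-0.3, -0.3, -3.7]
width: 0.0365
grip_force: 52.3
```

Run:
```python
from h import *
s=sensors.state(); p=s["tool_pos"]; a=yaw(); print(s["time_s"],p,a,s["width"],s["wrist_force"])
print(rel(p,[.602,-.0225,.177],a))
g=grab_frame("top"); cv2.imwrite("pics/t3_raw.png",g)
c=g[130:240,280:350].astype(int); m=((c.max(2)-c.min(2)<25)&(c.mean(2)>95)).astype(np.uint8)
n,l,st,ce=cv2.connectedComponentsWithStats(m)
for i in range(1,n):
    if st[i,4]>15:
        pts=np.argwhere(l==i)[:,::-1]+[280,130]; 
        print(st[i]+[280,130,0,0,0],[px2w("top",*q,z) for q in(pts.min(0)-.5,pts.max(0)+.5) for z in(.064,.038)], cv2.minAreaRect(pts.astype(np.float32)))
```

```text
15.475 [0.4720457  0.23309141 0.17404872] 92.47907095218233 0.03646540687838139 [-0.29530505 -0.26154033 -3.69162549]
[-26.1   11.88  -0.3 ]
[305 147  21  32 580] [array([0.6654, 0.0108, 0.064 ]), array([0.6721, 0.0121, 0.038 ]), array([ 0.5711, -0.0531,  0.064 ]), array([ 0.576 , -0.0531,  0.038 ])] ((315.0, 162.5), (31.0, 20.0), 90.0)
```

step_arm([
  [[0,-4,1.8,0,0],[0,-5.5,2.5,0,0],[0,-5.5,2.5,0,0],[0,-5.5,2.5,0,0],[0,-5.6,2.6,0,0]],
])

```text
time_s: 16.15
tool_pos: [0.6029, -0.0244, 0.1742]
eef_rot: [-2.171, -2.27, 0.0]
wrist_force: [1.3, -0.7, -3.4]
width: 0.0367
grip_force: 52.4
```

step_arm([
  [[0,0,0,0,0],[0,0,0,5,0],[0,0,0,4,0],[0,0,0,0.5,0],[0,0,0,0,0]],
])

```text
time_s: 16.77
tool_pos: [0.6029, -0.0223, 0.0805]
eef_rot: [2.172, 2.268, 0.001]
wrist_force: [0.4, -0.2, -3.1]
width: 0.037
grip_force: 52.3
```

step_arm([
  [[0,0,0,0.8,0],[0,0,0,0.2,0],[0,0,0,0,0],[0,0,0,0,0]],
])

```text
time_s: 17.27
tool_pos: [0.6025, -0.0226, 0.0696]
eef_rot: [2.174, 2.268, 0.0]
wrist_force: [-0.2, 0.4, -4.3]
width: 0.0367
grip_force: 52.4
```

step_arm([
  [[0,0,0,0.1,0],[0,0,0,0,0],[0,0,0,0,0]],
])

```text
time_s: 17.65
tool_pos: [0.6025, -0.0226, 0.0695]
eef_rot: [2.173, 2.267, 0.001]
wrist_force: [-2.6, 1.3, 5.8]
width: 0.0369
grip_force: 53.5
```

step_arm([
  [[0.5,0,0,0,0],[0.6,0,0,0,0],[0.6,0,0,-1,0],[0.6,0,0,-3,0],[0.6,0,0,-5,0]],
])

```text
time_s: 18.27
tool_pos: [0.6018, -0.0225, 0.1587]
eef_rot: [-2.173, -2.266, 0.002]
wrist_force: [1.6, -0.1, -0.0]
width: 0.0514
grip_force: 0.0
```

step_arm([
  [[1,0,0,-5,0],[1,5,0,0,0],[1,6,0,0,0],[1,6,0,0,0],[1,6,0,0,0]],
])

```text
time_s: 18.9
tool_pos: [0.5925, 0.209, 0.2092]
eef_rot: [2.174, 2.267, 0.001]
wrist_force: [0.2, -0.0, -0.7]
width: 0.0851
grip_force: 0.0
```

Run:
```python
from h import *
s=sensors.state(); p=s["tool_pos"]; a=yaw(); print(s["time_s"],p,a,s["joint_pos"].round(2))
g=grab_frame("top"); k=grab_frame("scene"); cv2.imwrite("pics/t4_raw.png",g); cv2.imwrite("pics/s4_raw.png",k)
z=lambda g,x0,y0,x1,y1,s:cv2.convertScaleAbs(cv2.resize(g[y0:y1,x0:x1],None,fx=s,fy=s,interpolation=cv2.INTER_CUBIC),alpha=1.6)
A=z(g,285,135,415,285,4); B=z(k,300,190,360,300,4.5)
B=cv2.copyMakeBorder(B,0,600-B.shape[0],0,0,cv2.BORDER_CONSTANT); cv2.imwrite("pics/m4.png",cv2.hconcat([A,B])); print(A.shape,B.shape)
```

```text
18.9 [0.59248159 0.20903517 0.20922973] 92.39763275874552 [ 0.15  0.53  1.1  -0.    1.5   0.11]
(600, 520, 3) (600, 270, 3)
```

View pics/m4.png

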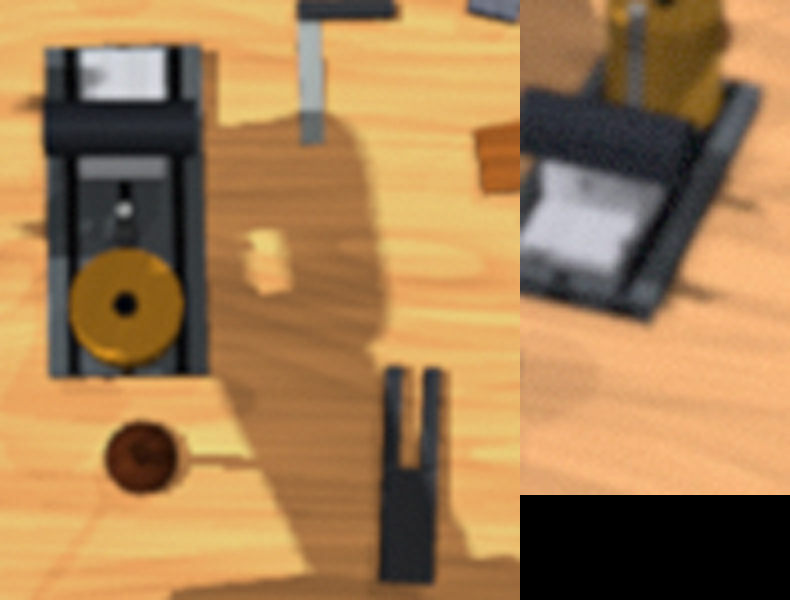

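The packing stands right: the bar lies crown up across the stepped offcut. The strap is fully visible, with top corners at crop (387,368), (443,368), (434,582), (380,580) and slot end at (411,468); the stud top is at (124,210).

Run:
```python
from h import *
m4=lambda x,y:(284.625+x/4,134.625+y/4)
W=lambda x,y,z:px2w("top",*m4(x,y),z)[:2]
ang=lambda v:np.degrees(np.arctan2(v[1],v[0]))
a,b,c,d=[W(*p,.014) for p in((387,368),(443,368),(434,582),(380,580))]
print(a,b,c,d,"yaw",ang(a-d),ang(b-c),"len",np.linalg.norm((a+b)/2-(c+d)/2),"wid",np.linalg.norm(c-d),"centre",(a+b+c+d)/4)
print("slot end",W(411,468,.014),"slot tip mid",W(413,368,.014))
print("stud",W(124,210,.133),"work",W(125,303,.102),"bar",W(123,127,.102))
# fit bar grey: known TCP bar (.6025,-.0226) check bias
p=sensors.state()["tool_pos"]; print(rel(p,[.45,.05,.21],92.4))
```

```text
[ 0.4388 -0.2225] [ 0.4398 -0.2641] [ 0.283  -0.2576] [ 0.2835 -0.2182] yaw -1.5860200964559252 -2.373784807394317 len 0.1561434036390907 wid 0.039403172461110275 centre [ 0.361275 -0.2406  ]
slot end [ 0.3654 -0.2406] slot tip mid [ 0.4392 -0.2418]
stud [ 0.5336 -0.0265] work [ 0.473  -0.0282] bar [ 0.5983 -0.0236]
[-15.64 -14.83  -0.11]
```

step_arm([
  [[1,0,0,0,-10.7],[1,0,0,0,-10.7],[1,0,0,0,-10.7],[1,0,0,0,-10.7],[1,0,0,0,-10.7]],
])

```text
time_s: 19.62
tool_pos: [0.5929, 0.2065, 0.209]
eef_rot: [0.912, 3.006, 0.0]
wrist_force: [-0.1, 0.8, -0.5]
width: 0.085
grip_force: 0.0
```

step_arm([
  [[1,0,0,0,-10.7],[1,0,0,0,-10.7],[1,0,0,0,-10.7],[1,0,0,0,0]],
])

```text
time_s: 20.12
tool_pos: [0.5928, 0.2066, 0.2089]
eef_rot: [0.058, 3.14, -0.0]
wrist_force: [-0.4, 0.6, 0.0]
width: 0.0855
grip_force: 0.0
```

Run:
```python
from h import *
s=sensors.state(); p=s["tool_pos"]; a=yaw(); print(s["time_s"],p,a)
print(rel(p,[.349,-.240,.21],a))
```

```text
20.125 [0.5928492  0.20664156 0.20888994] 177.88795997433056
[ 22.72 -45.53  -0.11]
```

step_arm([
  [[1,2.5,-5,0,0],[1,2.5,-5,0,0],[1,2.5,-5,0,0],[1,2.5,-5,0,0],[1,2.5,-5,0,0]],
])

```text
time_s: 20.75
tool_pos: [0.4581, -0.04, 0.2088]
eef_rot: [0.062, 3.14, -0.001]
wrist_force: [1.0, -0.7, -0.2]
width: 0.0856
grip_force: 0.0
```

step_arm([
  [[1,2.5,-5,0,0],[1,2.5,-5,0,0],[1,2.6,-5.2,0,0],[1,2.6,-5.3,0,0],[1,0,0,5,0]],
])

```text
time_s: 21.38
tool_pos: [0.3497, -0.2447, 0.1602]
eef_rot: [0.071, 3.135, -0.011]
wrist_force: [0.2, -0.7, -2.0]
width: 0.0855
grip_force: 0.0
```

step_arm([
  [[1,0,0,5,0],[1,0,0,5,0],[1,0,0,4,0],[1,0,0,1.3,0],[1,0,0,0,0]],
])

```text
time_s: 22.0
tool_pos: [0.3498, -0.2397, 0.0049]
eef_rot: [-0.06, -3.14, -0.002]
wrist_force: [0.2, -0.6, 0.9]
width: 0.0856
grip_force: 0.0
```

step_arm([
  [[0,0,0,0,0],[0,0,0,0,0],[0,0,0,0,0],[0,0,0,0,0],[0,0,0,0,0]],
], newtons=70)

```text
time_s: 22.62
tool_pos: [0.3503, -0.24, 0.0064]
eef_rot: [0.054, 3.14, -0.003]
wrist_force: [-2.2, 1.4, 11.1]
width: 0.0378
grip_force: 69.5
```

step_arm([
  [[0,0,0,-3,0],[0,0,0,-5,0],[0,0,0,-6,0],[0,0,0,-4,0],[0,0,0,0,0]],
])

```text
time_s: 23.25
tool_pos: [0.3505, -0.24, 0.1871]
eef_rot: [0.055, 3.138, -0.006]
wrist_force: [0.2, -0.2, -7.8]
width: 0.0377
grip_force: 75.3
```

step_arm([
  [[0,0,0,0,10],[0,0,0,0,10],[0,0,0,0,10],[0,0,0,0,10],[0,0,0,0,10]],
])

```text
time_s: 23.88
tool_pos: [0.3492, -0.2387, 0.1829]
eef_rot: [-1.383, -2.816, -0.003]
wrist_force: [-0.3, -0.1, -5.6]
width: 0.0374
grip_force: 75.3
```

step_arm([
  [[0,0,0,0,10],[0,0,0,0,10],[0,0,0,0,10],[0,0,0,0,10],[0,0,0,0,10]],
])

```text
time_s: 24.5
tool_pos: [0.3492, -0.2387, 0.1829]
eef_rot: [-2.443, -1.967, 0.0]
wrist_force: [-0.8, -0.1, -7.1]
width: 0.0379
grip_force: 75.3
```

step_arm([
  [[0,0,0,0,10],[0,0,0,0,10],[0,0,0,0,10],[0,0,0,0,10],[0,0,0,0,10]],
])

```text
time_s: 25.12
tool_pos: [0.3492, -0.2387, 0.1829]
eef_rot: [-3.046, -0.75, 0.003]
wrist_force: [0.2, -0.4, -6.3]
width: 0.0377
grip_force: 75.3
```

step_arm([
  [[0,0,0,0,10],[0,0,0,0,10],[0,0,0,0,5.5],[0,0,0,0,0]],
])

```text
time_s: 25.62
tool_pos: [0.3494, -0.2388, 0.1834]
eef_rot: [-3.138, -0.07, 0.004]
wrist_force: [-0.0, -0.7, -6.1]
width: 0.038
grip_force: 75.3
```

Run:
```python
from h import *
s=sensors.state(); p=s["tool_pos"]; a=yaw(); print(s["time_s"],p,a,s["eef_rot"],s["width"],s["torque"].round(2))
x=np.array([-.9991,-.042]); S=np.array([.534,-.0255])
# stud at strap x=+22 -> strap origin = S-.022x ; TCP at strap x=-11 -> S-.033x
T=S-.033*x; print(T, rel(p,[.56,-.22,.187],a), rel([.56,-.22,.187],[*T,.187],a), rel(p,[*T,.187],a))
g=grab_frame("scene"); cv2.imwrite("pics/s5_raw.png",g); cv2.imwrite("pics/t5_raw.png",grab_frame("top"))
```

```text
25.625 [ 0.34937947 -0.23883781  0.18336738] 2.5537248802190535 [-3.13753848 -0.06992654  0.00402437] 0.03796868040190148 [-0.03 -0.01  0.  ]
[ 0.5669703 -0.024114 ] [21.13 -0.94 -0.36] [  1.57 -19.54  -0.  ] [ 22.69 -20.48  -0.36]
```

step_arm([
  [[0,4.5,-0.2,0,0],[0,5.5,-0.3,0,0],[0,5.5,-0.3,0,0],[0,5.6,-0.2,0,0],[0,0.4,-4.4,0,0]],
])

```text
time_s: 26.35
tool_pos: [0.5652, -0.1771, 0.1825]
eef_rot: [-3.14, -0.07, 0.002]
wrist_force: [0.1, 1.7, -7.0]
width: 0.0377
grip_force: 75.3
```

step_arm([
  [[0,0.4,-5,0,0],[0,0.4,-5,0,0],[0,0.4,-5,0,0],[0,0,0,2,0],[0,0,0,0,0]],
])

```text
time_s: 26.98
tool_pos: [0.5669, -0.0253, 0.1633]
eef_rot: [-3.14, -0.072, 0.007]
wrist_force: [0.3, -0.2, -7.2]
width: 0.0375
grip_force: 75.2
```

Run:
```python
from h import *
s=sensors.state(); p=s["tool_pos"]; a=yaw(); print(s["time_s"],p,a,s["width"])
print(rel(p,[.567,-.0241,.16],a))
g=grab_frame("top"); k=grab_frame("scene"); cv2.imwrite("pics/t6_raw.png",g); cv2.imwrite("pics/s6_raw.png",k)
# predicted pixel of stud top and slot edges at stud (strap at current tool pose), in both views
ax=np.array([-np.cos(np.radians(a)),-np.sin(np.radians(a))]); ay=np.array([-ax[1],ax[0]])
o=p[:2]+.011*ax
for n in("top","scene"):
    print(n,"stud",w2px(n,[.534,-.0255,.133]),[w2px(n,[*(o+lx*ax+ly*ay),p[2]+.01]) for lx,ly in((80,8),(80,-8),(80,20),(80,-20),(-80,20),(-80,-20),(5,8),(5,-8)) for lx,ly in((lx/1e3,ly/1e3),)])
z=lambda g,x0,y0,x1,y1,s:cv2.convertScaleAbs(cv2.resize(g[y0:y1,x0:x1],None,fx=s,fy=s,interpolation=cv2.INTER_CUBIC),alpha=1.6)
cv2.imwrite("pics/m6.png",cv2.hconcat([z(g,285,150,360,250,6)[:,:400],z(k,300,160,366,260,6)]))
```

```text
26.975 [ 0.5669164  -0.02527497  0.16334403] 2.6317730219695235 0.03746912038261196
[ 0.01 -0.12  0.33]
top stud [315.3 187. ] [array([319. , 206.2]), array([312.9, 206.3]), array([323.5, 206.1]), array([308.3, 206.4]), array([322.2, 146.9]), array([307.3, 147.2]), array([318.4, 178.1]), array([312.3, 178.3])]
scene stud [324.6 191.2] [array([328., 169.]), array([333.2, 169.9]), array([324.1, 168.3]), array([337.1, 170.6]), array([305.5, 196.1]), array([319.6, 198.8]), array([319.8, 181.5]), array([325.2, 182.5])]
```

step_arm([
  [[0,0,-0.1,0.5,0],[0,0,0,1,0],[0,0,0,0.5,0],[0,0,0,0.5,0],[0,0,0,0.3,0]],
])

```text
time_s: 27.7
tool_pos: [0.5678, -0.0249, 0.137]
eef_rot: [-3.141, -0.069, 0.0]
wrist_force: [-0.0, 0.6, -5.9]
width: 0.0377
grip_force: 75.2
```

step_arm([
  [[0,0,0,0.5,0],[0,0,0,0.5,0],[0,0,0,0.5,0],[0,0,0,0.3,0],[0,0,0,0,0]],
])

```text
time_s: 28.32
tool_pos: [0.5678, -0.0248, 0.1191]
eef_rot: [-3.141, -0.069, 0.001]
wrist_force: [-0.3, -0.8, -6.6]
width: 0.0373
grip_force: 75.3
```

step_arm([
  [[0,0,0,0.5,0],[0,0,0,0.3,0],[0,0,0,0.1,0],[0,0,0,0,0],[0,0,0,0,0]],
])

```text
time_s: 28.95
tool_pos: [0.5679, -0.0249, 0.1104]
eef_rot: [3.141, 0.069, 0.0]
wrist_force: [-0.2, -0.1, -7.0]
width: 0.0375
grip_force: 75.3
```

step_arm([
  [[0,0,0,0.1,0],[0,0,0,0,0],[0,0,0,0,0]],
])

```text
time_s: 29.32
tool_pos: [0.5679, -0.0249, 0.1093]
eef_rot: [-3.141, -0.069, -0.0]
wrist_force: [1.2, 0.7, -6.3]
width: 0.0373
grip_force: 75.3
```

step_arm([
  [[0,0,0,0.1,0],[0,0,0,0,0],[0,0,0,0.1,0],[0,0,0,0,0],[0,0,0,0,0]],
])

```text
time_s: 29.95
tool_pos: [0.568, -0.0249, 0.1084]
eef_rot: [3.14, 0.069, 0.002]
wrist_force: [-3.4, 1.2, 5.6]
width: 0.0375
grip_force: 76.6
```

step_arm([
  [[0.6,0,0,0,0],[0.8,0,0,0,0],[0.8,0,0,-1,0],[0.8,0,0,-3,0],[0.8,0,0,-5,0]],
])

```text
time_s: 30.58
tool_pos: [0.5674, -0.0248, 0.1979]
eef_rot: [-3.14, -0.069, 0.004]
wrist_force: [-0.1, -0.3, 0.3]
width: 0.0685
grip_force: 0.0
```

step_arm([
  [[1,0,0,-4,0],[1,0,5,0,0],[1,0,6,0,0],[1,0,6,0,0],[1,0,6,0,0]],
])

```text
time_s: 31.2
tool_pos: [0.5779, -0.2566, 0.2383]
eef_rot: [3.14, 0.069, 0.002]
wrist_force: [0.7, 0.5, 0.2]
width: 0.0856
grip_force: 0.0
```

Run:
```python
from h import *
s=sensors.state(); print(s["time_s"],s["tool_pos"],s["wrist_force"])
g=grab_frame("top"); k=grab_frame("scene"); cv2.imwrite("pics/t7_raw.png",g); cv2.imwrite("pics/s7_raw.png",k)
z=lambda g,x0,y0,x1,y1,s:cv2.convertScaleAbs(cv2.resize(g[y0:y1,x0:x1],None,fx=s,fy=s,interpolation=cv2.INTER_CUBIC),alpha=1.6)
cv2.imwrite("pics/m7.png",cv2.hconcat([z(g,280,140,345,240,6)[:,:390],z(k,280,180,345,280,6)]))
```

```text
31.2 [ 0.57786849 -0.25659518  0.2382573 ] [0.74819396 0.52633595 0.15025273]
```

View pics/m7.png

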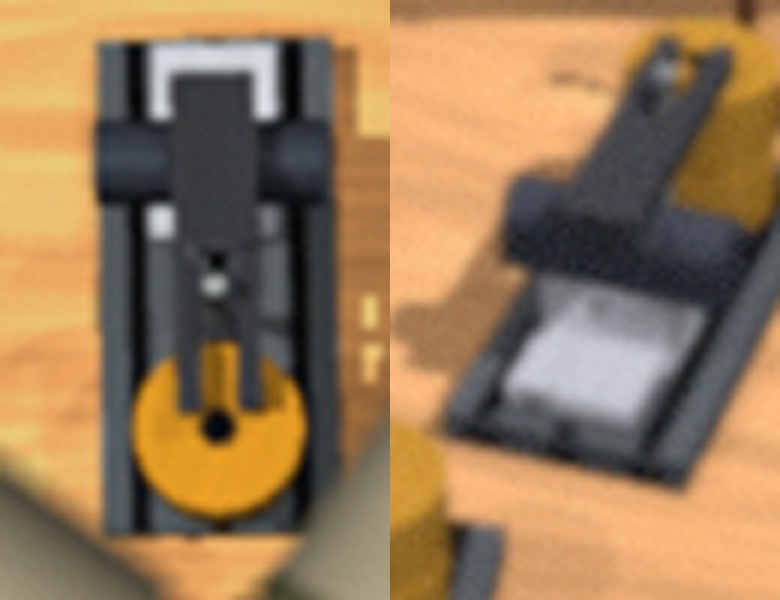

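The stud stands in the slot at (213,285) and the tine tips at (215,410) rest close to the workpiece centre (217,428). The heel lies over the bar on the stepped offcut, and all of it looks level and clear of the robot. Handing in.

```bash
python3 -c "
from h import *
print(r.sign_off())"
```

```text
the job is handed in; nothing more can be done
None
```

The clamp is set up and handed in at about 31 s of the 72 s limit: bar crown up on the 44 mm stepped offcut, strap level with its fork round the stud and its nose on the 82 mm workpiece. The hand-in gave no verdict, but the last picture shows it standing by itself with the gripper well clear.

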